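# Shim up the short prop under a kiln shelf

## Robot

A 7-joint arm with a two-finger parallel gripper is mounted at the origin on the work surface. World frame = base frame: x ahead of the robot, y to its left, z up, the work surface at z = 0. Lengths are in mm, angles in degrees, forces in N, time in s.
With the tool pointing down it reaches from about 425 to 800 mm from the base axis. Payload 8.3 kg.
Tool frame: the origin (TCP) lies at the very end of the fingers, on their centre line; the grasp point (between the pads) lies 19 mm behind it; z points along the fingers, y is the direction in which the jaws open and shut (so a half turn about z gives the same grasp; the last joint's range is limited). The gripper opens to 85 mm and grips with 20 to 120 N. Pads are 22 mm wide; open, the fingers measure 114 mm over their backs; the gripper's body (76 mm by 85 mm) begins 54 mm behind the grasp point. The pads swing forward as they close: fully open they stand 13 mm farther back than shut.
Start: joints at [-68.234, 21.967, 0.94, 78.501, -0.361, 79.538, -2.664], TCP at [267.742, 564.727, 231.279] pointing down, gripper open.
Joint ranges: [-169.22, 169.22], [-14.56, 117.87], [-87.37, 89.26], [10.42, 133.3], [-82.24, 262.24], [0.94, 117.77], [-172.7, 172.7]. Speed limits (degrees/s): [136.94, 136.94, 172.46, 172.46, 180, 180, 180].

## Interface

Orientations are given as a 3x3 rotation matrix whose columns are the frame's x, y, z axes.
In Python, from cell import ctrl gives the robot as it stands.
- The arm moves only by the tool drive_tool, never from a script. Its argument "rows" is a list of rows, each a list of 3 entries, a list of its own where there are three numbers: the shift along the tool's x, y, z in cm, then the turn, a rotation vector about the tool's x, y, z in degrees, then the opening, from -1 (shut) to 1 (fully open). In form: [[[dx, dy, dz], [wx, wy, wz], grip], ...]. A call has 1 to 10 rows; each row shifts and turns the commanded pose from where the row before left it, along the tool's axes as they then stand; what a row does not reach is not made up. A row lasts 1/12 s, in which the tool goes at most 41.7 mm and 7.16 degrees, less where a joint would pass 70% of its speed; a pose out of reach is approached as far as the arm can. A call is refused whole if a number of a shift passes 4.17 or a number of a turn 7.16, either way. A call with a gripper value outside its range is refused whole. The fingers move at their own pace and stop on an object; the grip force is fixed at half the most. Time passes only in rows, so rows that do not move let the fingers close. It gives the time, the measured TCP pose, the force and the opening at its end, in the units of the state.
- ctrl.read_state(): the state, without advancing time (a new reading comes with each control period).
- ctrl.capture(name): name is "scene" or "top"; returns a dict with "frame" (400x640x3 uint8, red, green, blue), "z_map" (400x640 float32, mm along the optical axis (not along the pixel's ray), 0 where there is no reading), "fx", "fy", "cx", "cy" (pixels), "distortion" ([k1, k2, p1, p2, k3] as OpenCV has them; the pictures are not rectified), "world_from_camera" (4x4, takes a point from camera to world coordinates). Camera axes: x right, y up, looking along -z (the intrinsics and any distortion apply to the point x, -y, -z); pixel columns grow to the right and rows downward; lengths in mm; the calibration is good to about 2 mm. A picture is of the moment at which its call begins.
- ctrl.hand_in(): hands the job in, once; it reports no verdict.
The state is a dict: "time_s": time; "q": joint angles; "joint_velocities": joint speeds; "tau": joint torques, N m; "tool_pos": TCP position; "ee_rot": TCP orientation; "contact_force": force on the tool from outside, world axes, zero at the start; "torque": the same for the moment, N m; "width": finger opening in mm.
Only numpy, scipy, OpenCV 4.12 (cv2) and the standard library are available. Lean on these libraries where they do the work, as an engineer would, in place of code of your own. Each camera call takes 0.05 s, during which the arm holds its last target. There are 200 camera calls.

## Task

One prop of this kiln shelf stands short, so that corner of the shelf has nothing under it. Lay the flat strips on top of the short prop, one on another, until what is left of the gap is small enough for the tapered shim to close (it takes one or two strips), then push the tapered shim in above them, thin end first, until it is well in under the shelf and you feel it tighten - gently, without lifting or shifting the shelf or upsetting the ware and the other things about. Finish while still holding the tapered shim pushed home: do not let go of it, the corner is about to be loaded.

Things in the scene. Friction and masses are not known exactly. Their poses are not given: they have to be found in the camera images.
- kiln_base: square base of a bench top-hat kiln, 380 x 380 mm, steel skirt and pale firebrick hearth, hearth top 46 mm above the bench; fixed. Origin: centre of its underside. Three square props 50 x 50 x 72 mm stand on it and carry the shelf
- short_prop: the short prop, a buff square post 50 x 50 mm, fixed, 100 mm along +x and 143 mm along -y from the base's centre, axes as the base's. The gap above it is open towards its -y side, where it stands out 18 mm from under the shelf: shims go in along its +y axis. Its height varies: the gap between its top and the shelf is 14.8 to 26 mm
- prop_top (a point): centre of the short prop's top face, axes as the prop's; clear space of about 80 mm for a gripper lies beyond its -y face, and the prop's top is 34 mm or more above the hearth
- shelf: buff kiln shelf, a plate 280 (its x) x 300 (its y) x 14 mm, 2.4 kg, loose on the three full-height props, underside level 118 mm above the bench; axes as the kiln base's. Origin: centre of its underside. With the ware on it, its free corner lifts when pushed up with about 12 N
- shelf_edge (a point): point on the underside of the shelf at its -y edge, right above the short prop's middle line (7 mm to the -y side of the prop's centre); its height less that of prop_top is the gap
- strip_1: flat shim strip of buff kiln ceramic, 90 (its x) x 40 (y) x 7 (z) mm, 50 g, lying flat on the bench. Origin: centre of its underside. All three strips are alike; set on the prop it lies steady when its middle is over the prop, some 30 mm of it standing out on the -y side to hold it by
- strip_2: a second such strip
- strip_3: a third such strip
- wedge: tapered shim of the same buff ceramic, 120 (its x) x 40 (y) mm, 100 g, lying on its flat underside. Origin: centre of its underside. Its -x half is a plain tail 60 mm long and 13.5 mm thick, to hold it by; its +x half tapers on top from 13.5 mm evenly down to 3 mm at the thin end
- wedge_tip (a point): middle of the underside's edge at the thin end of the tapered shim (60 mm along its +x)
- saucers: ware on the shelf: pile of six white saucers, 144 mm across, 46 mm high; leave alone
- cup_a: ware on the shelf: white cup with dark band, 72 mm across, 62 mm high; leave alone
- cup_b: ware on the shelf: another such cup; leave alone
- lid: white lid of a sugar bowl with a knob, 66 mm across, 44 mm high, on the bench among the shims; leave alone
- creamer: white cup with dark band, 68 mm across, 75 mm high, on the bench; leave alone
- spare_prop: loose square prop 45 x 45 x 85 mm standing on the bench; leave alone
- glaze_jar: white jar with black cap, 52 mm across, 60 mm high, on the bench; leave alone
Not all that is in view belongs to the job. What is shaped like the strip_2 but black or green is not meant.

How it is judged:
By the outcome, as a careful person would: the job done as asked, in the order asked, and still so for the second after the job is handed in, while the arm keeps its last pose, push and grip.
It also fails if it takes over 72 s, if anything falls off the work surface, if the arm or the gripper's body presses on something with over 40 N, if the wrist force passes 120 N, or if a joint passes its speed limit or range.

## Working session

There is one attempt and no reset: what is moved stays moved. The work goes in short steps, Python scripts to look and compute and a tool call to move; the robot and the scene stay as the last step left them, time stands still between calls to the robot, and variables do not carry over. Pictures are saved under pics/ and viewed, about 8 in all and at most 12, crops included, and the job is handed in when it is done.

Besides the shell and the picture viewer there is one more tool, called after "Emit:" in YAML: its name, and indented under it one key for each argument. drive_tool: Moves the arm, as the interface text tells. Its arguments: {"type":"object","properties":{"rows":{"type":"array","items":{"type":"array"}}},"required":["rows"]}

```bash
mkdir -p pics; ls; cat > h.py <<'E'
import numpy as np, cv2
from cell import ctrl
def cap(n):
    return ctrl.capture(n)
def save(c,name,box=None,s=1):
    im=c['frame'][:,:,::-1]
    if box: im=im[box[1]:box[3],box[0]:box[2]]
    cv2.imwrite('pics/'+name,cv2.resize(im,None,fx=s,fy=s,interpolation=cv2.INTER_CUBIC))
def rays(c,uv):
    K=np.array([[c['fx'],0,c['cx']],[0,c['fy'],c['cy']],[0,0,1.]])
    p=cv2.undistortPoints(np.array(uv,float).reshape(-1,1,2),K,np.array(c['distortion'],float)).reshape(-1,2)
    return np.c_[p[:,0],-p[:,1],-np.ones(len(p))]
def onplane(c,uv,z):
    T=np.array(c['world_from_camera']);d=rays(c,uv)@T[:3,:3].T;o=T[:3,3]
    return o+d*((z-o[2])/d[:,2])[:,None]
def cloud(c):
    h,w=c['z_map'].shape
    v,u=np.mgrid[0:h,0:w];r=rays(c,np.c_[u.ravel(),v.ravel()])
    T=np.array(c['world_from_camera']);P=(r*c['z_map'].reshape(-1,1))@T[:3,:3].T+T[:3,3]
    P[c['z_map'].ravel()==0]=np.nan
    return P.reshape(h,w,3)
def st():
    s=ctrl.read_state();print('t',s['time_s'],'p',np.round(s['tool_pos'],1),'F',np.round(s['contact_force'],1),'w',round(s['width'],1));print(np.round(s['ee_rot'],3).tolist(), 'q',np.round(s['q'],1).tolist())
E
python3 - <<'E'
from h import *
st()
for n in('top','scene'):
    c=cap(n);save(c,n+'0.png',s=1.25);np.save(n+'0.npy',c,allow_pickle=True)
    print(n,np.round(c['world_from_camera'],3).tolist(),c['fx'],c['distortion'])
E
```

```text
pics
t 0.0 p [267.5 564.3 230.2] F [-0.3  0.1 -0.2] w 85.2
[[-0.904, 0.428, -0.001], [0.428, 0.904, -0.002], [-0.0, -0.002, -1.0]] q [-68.2, 22.0, 0.9, 78.6, -0.4, 79.5, -2.7]
top [[0.002, 0.997, -0.071, 363.856], [-1.0, 0.002, 0.005, -101.848], [0.006, 0.071, 0.997, 1395.353], [0.0, 0.0, 0.0, 1.0]] 442.863189017849 [0.01877042 0.         0.         0.         0.        ]
scene [[-0.302, -0.542, 0.784, 1276.328], [0.953, -0.156, 0.259, 154.721], [-0.018, 0.826, 0.564, 692.685], [0.0, 0.0, 0.0, 1.0]] 407.5632354185682 [-0.02052567  0.          0.          0.          0.        ]
```

View pics/top0.png

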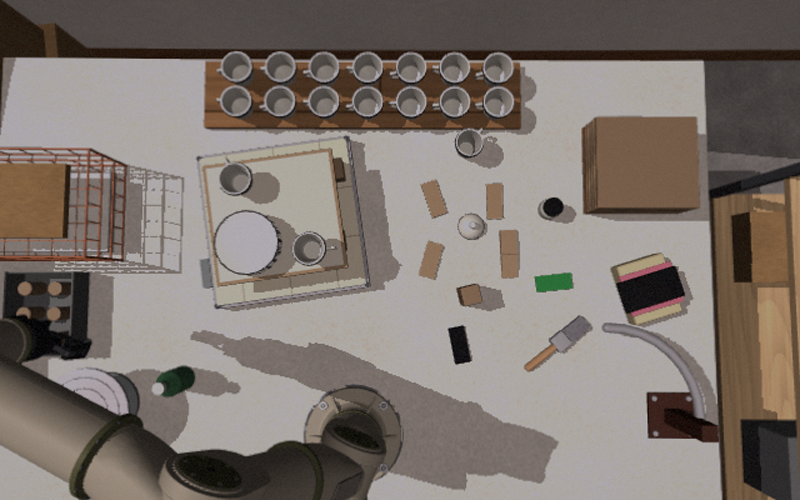

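View pics/scene0.png

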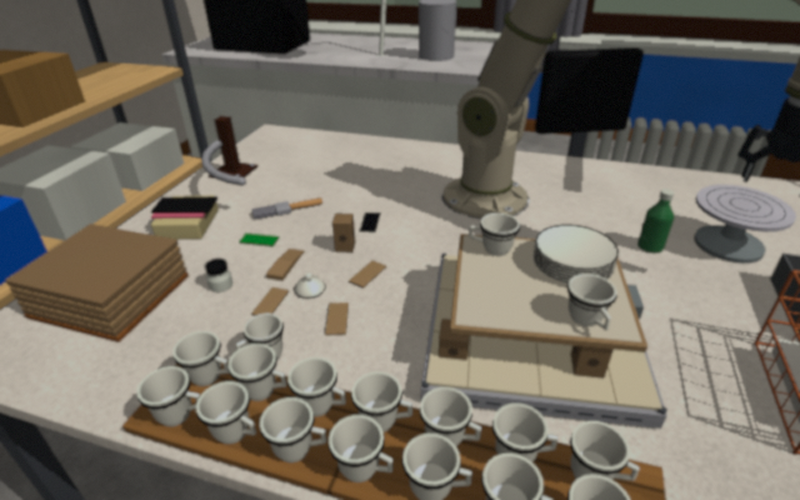

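The top view (at 1.25×) shows the shelf at (275,215), with the short prop peeking out at (340,170). Strips are at (432,198), (495,200) and (431,259), and the wedge is at (509,253). The scene view matches.

```bash
python3 - <<'E'
from h import *
c=np.load('top0.npy',allow_pickle=True).item();P=cloud(c)
hsv=cv2.cvtColor(c['frame'],cv2.COLOR_RGB2HSV)
for (u,v) in [(432,198),(495,200),(431,259),(509,245),(509,265),(340,170),(345,225),(430,130)]:
    u=int(u/1.25);v=int(v/1.25);print(u,v,hsv[v,u],np.round(P[v,u]))
m=((hsv[:,:,0]<18)&(hsv[:,:,1]>75)&(hsv[:,:,2]>70)).astype(np.uint8)
m[:, :325]=0;m[:,430:]=0;m[:130]=0;m[250:]=0
n,l,s,_=cv2.connectedComponentsWithStats(m)
for i in range(1,n):
    if s[i,4]<60: continue
    cn=cv2.findContours((l==i).astype(np.uint8),0,1)[0][0]
    z=np.nanmedian(P[l==i][:,2]);h=7
    W=onplane(c,cn.reshape(-1,2),h)[:,:2].astype(np.float32)
    r=cv2.minAreaRect(W);print(s[i],'z',z,np.round(r[0],1),np.round(r[1],1),r[2],'reach',np.hypot(*r[0]))
    b=cv2.boxPoints(r)
    a=b[1]-b[0];a2=b[2]-b[1];ax=a if np.linalg.norm(a)>np.linalg.norm(a2) else a2;ax/=np.linalg.norm(ax);print('  axis',ax,np.degrees(np.arctan2(ax[1],ax[0])))
    # height profile & colour along
    q=P[l==i];t=(q[:,:2]-r[0])@ax
    for k in range(-60,60,15):
        w=(t>=k)&(t<k+15)
        if w.any(): print('   ',k,w.sum(),round(float(np.nanmedian(q[w,2])),1),np.round(c['frame'][l==i][w].mean(0)))
# shelf region: heights
sh=(np.abs(P[:,:,2]-132)<5);sh[:, 300:]=0;sh=sh.astype(np.uint8)
n,l,s,_=cv2.connectedComponentsWithStats(sh);i=1+np.argmax(s[1:,4])
cn=max(cv2.findContours((l==i).astype(np.uint8),0,1)[0],key=cv2.contourArea).reshape(-1,2)
r=cv2.minAreaRect(onplane(c,cn,132)[:,:2].astype(np.float32));print('shelf',r,cv2.boxPoints(r))
b=((P[:,:,2]>38)&(P[:,:,2]<140));b[:, 310:]=0;b[:,:150]=0;b[:105]=0;b[250:]=0
b=b.astype(np.uint8);n,l,s,_=cv2.connectedComponentsWithStats(b);i=1+np.argmax(s[1:,4])
cn=max(cv2.findContours((l==i).astype(np.uint8),0,1)[0],key=cv2.contourArea).reshape(-1,2)
r=cv2.minAreaRect(onplane(c,cn,46)[:,:2].astype(np.float32));print('base',r,cv2.boxPoints(r))
# short prop top heights
print(np.round(P[128:150:2,262:284:2,2]))
c2=np.load('scene0.npy',allow_pickle=True).item()
save(c2,'s_crop.png',(330,180,560,350),3);save(c,'t_crop.png',(150,100,440,260),2.7)
E
```

```text
345 158 [ 13  95 139] [ 588. -193.    8.]
396 160 [ 13  96 138] [ 582. -354.    7.]
344 207 [ 14  95 140] [ 433. -190.    8.]
407 196 [ 14  94 138] [ 467. -387.   12.]
407 212 [ 13  92 141] [ 417. -387.    9.]
272 136 [ 15 101  76] [640.  30.  91.]
276 180 [ 16  52 122] [513.  21.  45.]
344 104 [ 11  34 121] [ 763. -191.    2.]
[337 144  20  30 335] z 5.970925451280209 [ 585.9 -198.5] [87.7 38.4] 18.987388610839844 reach 618.6065678994607
  axis [0.94559014 0.3253602 ] 18.9874
    -45 53 6.0 [136. 109.  86.]
    -30 56 6.7 [139. 112.  88.]
    -15 56 4.9 [138. 111.  87.]
    0 56 5.7 [139. 112.  88.]
    15 56 5.5 [137. 110.  86.]
    30 57 6.0 [138. 110.  87.]
[389 147  13  28 341] z 6.034563078244219 [ 580.2 -351.3] [38.  86.4] 89.4958724975586 reach 678.2890860064009
  axis [ 0.99996126 -0.00879836] -0.50411534
    -45 52 6.7 [139. 111.  88.]
    -30 51 6.0 [138. 110.  87.]
    -15 57 5.7 [138. 110.  87.]
    0 61 5.6 [136. 109.  85.]
    15 55 6.6 [137. 109.  86.]
    30 61 5.3 [137. 110.  86.]
[400 184  14  38 486] z 10.565820749469822 [ 447.3 -386.3] [116.4  40.9] 0.13794748485
[... 1317 characters left out ...]
40.54664 ]
 [737.99756   14.846924]
 [679.51044  409.9972  ]]
[[129. 132. 130.  98.  87.  94.  42.  42.  43.  41.  -3.]
 [130. 132. 129.  93.  91.  91.  66.  48.  44.  42.  21.]
 [129. 132. 132.  88.  96.  91.  74.  47.  40.  36.  38.]
 [135. 130. 127.  96.  93.  87.  89.  43.  41.  40.  38.]
 [131. 128. 131.  91.  87.  91.  92.  46.  42.  43.  38.]
 [135. 133. 138.  89.  90.  86.  88.  45.  42.  41.  41.]
 [136. 131. 132.  91.  89.  93.  95.  48.  44.  45.  38.]
 [134. 129. 131. 129.  96.  89.  92.  50.  46.  49.  41.]
 [133. 129. 130. 136.  68.  66.  61.  49.  48.  46.  35.]
 [127. 135. 134. 130.  43.  45.  43.  46.  47.  43.  40.]
 [134. 135.  nan 129.  43.  45.  46.  50.  49.  45.  39.]]
```

View pics/t_crop.png

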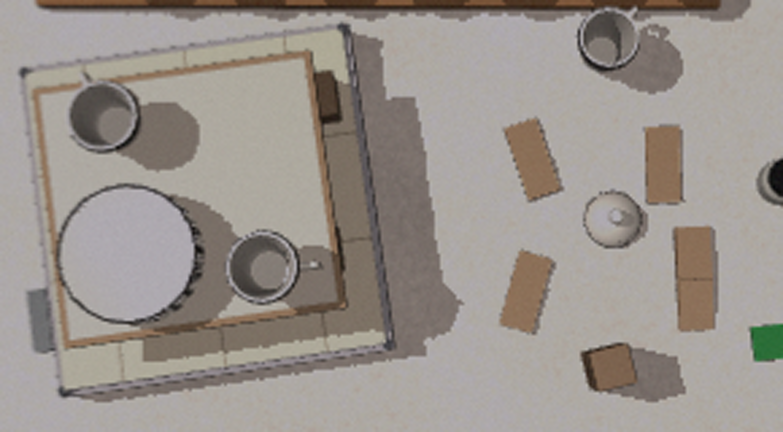

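Emit:
drive_tool:
  rows:
    - [[-2.65, -1.29, -0.17], [0, 0, 0], 1]
    - [[-2.65, -1.29, -0.17], [0, 0, 0], 1]
    - [[-2.65, -1.29, -0.17], [0, 0, 0], 1]
    - [[-2.65, -1.29, -0.17], [0, 0, 0], 1]
    - [[-2.65, -1.29, -0.17], [0, 0, 0], 1]
    - [[-2.65, -1.29, -0.17], [0, 0, 0], 1]
    - [[-2.65, -1.29, -0.17], [0, 0, 0], 1]
    - [[-2.65, -1.29, -0.17], [0, 0, 0], 1]
    - [[-2.65, -1.29, -0.17], [0, 0, 0], 1]

```text
time_s: 0.85
tool_pos: [434.1, 356.2, 246.3]
ee_rot: [[-0.904, 0.428, -0.001], [0.428, 0.904, -0.0], [0.0, -0.001, -1.0]]
contact_force: [0.6, -0.8, 0.4]
width: 85.4
```

Emit:
drive_tool:
  rows:
    - [[-2.65, -1.29, -0.17], [0, 0, 0], 1]
    - [[-2.65, -1.29, -0.17], [0, 0, 0], 1]
    - [[-2.65, -1.29, -0.17], [0, 0, 0], 1]
    - [[-2.65, -1.29, -0.17], [0, 0, 0], 1]
    - [[-2.65, -1.29, -0.17], [0, 0, 0], 1]
    - [[-2.65, -1.29, -0.17], [0, 0, 0], 1]
    - [[-2.65, -1.29, -0.17], [0, 0, 0], 1]
    - [[-2.65, -1.29, -0.17], [0, 0, 0], 1]
    - [[-2.65, -1.29, -0.17], [0, 0, 0], 1]

```text
time_s: 1.6
tool_pos: [599.8, 149.3, 261.5]
ee_rot: [[-0.904, 0.428, -0.001], [0.428, 0.904, -0.0], [0.001, -0.001, -1.0]]
contact_force: [0.4, 0.6, 0.6]
width: 85.5
```

Emit:
drive_tool:
  rows:
    - [[-0.2, -2.89, 0], [0, 0, 0], 0.4]
    - [[-0.2, -2.89, 0], [0, 0, 0], 0.4]
    - [[-0.2, -2.89, 0], [0, 0, 0], 0.4]
    - [[-0.2, -2.89, 0], [0, 0, 0], 0.4]
    - [[-0.2, -2.89, 0], [0, 0, 0], 0.4]
    - [[-0.2, -2.89, 0], [0, 0, 0], 0.4]
    - [[-0.2, -2.89, 0], [0, 0, 0], 0.4]

```text
time_s: 2.18
tool_pos: [524.3, -39.5, 261.5]
ee_rot: [[-0.904, 0.428, -0.001], [0.428, 0.904, 0.0], [0.001, -0.0, -1.0]]
contact_force: [0.6, 0.1, -0.1]
width: 59.8
```

Emit:
drive_tool:
  rows:
    - [[-0.2, -2.89, 0], [0, 0, 0], 0.4]
    - [[-0.2, -2.89, 0], [0, 0, 0], 0.4]
    - [[-0.2, -2.89, 0], [0, 0, 0], 0.4]
    - [[-0.2, -2.89, 0], [0, 0, 0], 0.4]
    - [[-0.2, -2.89, 0], [0, 0, 0], 0.4]
    - [[-0.2, -2.89, 0], [0, 0, -4.6], 0.4]
    - [[0, 0, 0], [0, 0, -4.7], 0.4]
    - [[0, 0, 0], [0, 0, 0], 0.4]
    - [[0, 0, 0], [0, 0, 0], 0.4]

```text
time_s: 2.93
tool_pos: [461.8, -199.6, 261.6]
ee_rot: [[-0.96, 0.279, -0.001], [0.279, 0.96, 0.001], [0.001, 0.0, -1.0]]
contact_force: [-0.0, -0.9, 0.2]
width: 59.6
```

```bash
cat >> h.py <<'E'
def go(x=None,y=None,z=None,yaw=None):
    s=ctrl.read_state();st();p=np.array(s['tool_pos']);R=np.array(s['ee_rot'])
    cy=np.degrees(np.arctan2(R[1,0],R[0,0]));t=np.array([p[i] if v is None else v for i,v in enumerate((x,y,z))])
    print('yaw',round(cy,1),'tilt',np.round(R[:2,2],3),'shift cm',np.round(R.T@(t-p)/10,2),'wz', None if yaw is None else round(-((yaw-cy+180)%360-180),1))
    if yaw is not None:
        a=np.radians(yaw);R2=np.array([[np.cos(a),np.sin(a),0],[np.sin(a),-np.cos(a),0],[0,0,-1]])
        print('after turn: shift cm',np.round(R2.T@(t-p)/10,2))
E
python3 -c "
from h import *
go(462.5,-200,60,164)"
```

```text
t 2.9333 p [ 461.8 -199.6  261.6] F [-0.  -0.9  0.2] w 59.6
[[-0.96, 0.279, -0.001], [0.279, 0.96, 0.001], [0.001, 0.0, -1.0]] q [-7.4, 5.9, 29.8, 95.4, -3.0, 79.5, 96.5]
yaw 163.8 tilt [-0.001  0.001] shift cm [-0.1  -0.03 20.16] wz -0.2
after turn: shift cm [-8.000e-02 -2.000e-02  2.016e+01]
```

Emit:
drive_tool:
  rows:
    - [[0, 0, 3.1], [0, 0, 0], 0.4]
    - [[0, 0, 3.1], [0, 0, 0], 0.4]
    - [[0, 0, 3.1], [0, 0, 0], 0.4]
    - [[0, 0, 3.1], [0, 0, 0], 0.4]
    - [[0, 0, 3.1], [0, 0, 0], 0.4]
    - [[0, 0, 3.1], [0, 0, 0], 0.4]
    - [[0, 0, 3.1], [0, 0, 0], 0.4]
    - [[0, 0, 2.6], [0, 0, 0], 0.3]
    - [[0, 0, 0.5], [0, 0, 0], 0.3]

```text
time_s: 3.68
tool_pos: [459.3, -197.2, 9.5]
ee_rot: [[-0.961, 0.277, -0.007], [0.277, 0.961, 0.002], [0.008, 0.0, -1.0]]
contact_force: [-1.7, 0.4, -0.2]
width: 55.2
```

Emit:
drive_tool:
  rows:
    - [[0, 0, 0.3], [0, 0, 0], 0.2]
    - [[0, 0, 0.3], [0, 0, 0], 0.2]
    - [[0, 0, 0.1], [0, 0, 0], 0.2]
    - [[0, 0, 0], [0, 0, 0], 0.2]

```text
time_s: 4.02
tool_pos: [462.9, -200.2, 8.1]
ee_rot: [[-0.961, 0.277, 0.002], [0.277, 0.961, -0.0], [-0.002, 0.0, -1.0]]
contact_force: [0.5, -0.2, 0.4]
width: 51.2
```

```bash
python3 -c "
from h import *
st()
c=cap('top');save(c,'c1.png',(250,110,450,260),4)"
```

```text
t 4.0167 p [ 462.9 -200.2    8.1] F [ 0.5 -0.2  0.4] w 51.2
[[-0.961, 0.277, 0.002], [0.277, 0.961, -0.0], [-0.002, 0.0, -1.0]] q [-2.9, 22.3, 26.9, 112.6, -13.4, 48.0, 105.2]
```

View pics/c1.png

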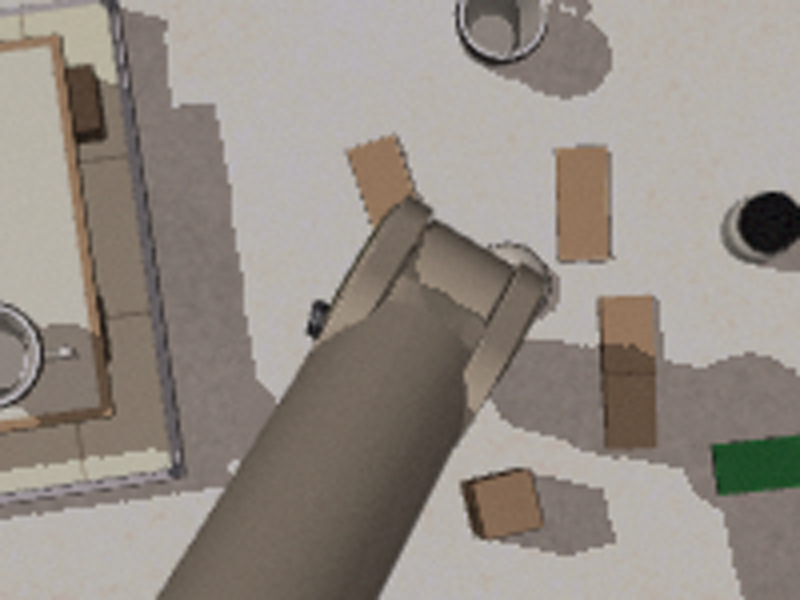

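The arm hides the strip in this view. Nothing else looks disturbed, so I'll lower, close and check the width.

Emit:
drive_tool:
  rows:
    - [[0, 0, 0.3], [0, 0, 0], 0.2]
    - [[0, 0, 0.3], [0, 0, 0], 0.2]
    - [[0, 0, 0], [0, 0, 0], 0]
    - [[0, 0, 0], [0, 0, 0], -0.3]
    - [[0, 0, 0], [0, 0, 0], -1]
    - [[0, 0, 0], [0, 0, 0], -1]
    - [[0, 0, 0], [0, 0, 0], -1]
    - [[0, 0, 0], [0, 0, 0], -1]

```text
time_s: 4.73
tool_pos: [461.8, -200.0, 1.2]
ee_rot: [[-0.961, 0.277, -0.0], [0.277, 0.961, 0.0], [0.0, 0.0, -1.0]]
contact_force: [-1.6, 1.1, 5.4]
width: 37.5
```

Emit:
drive_tool:
  rows:
    - [[0, 0, 0], [0, 0, 0], -1]
    - [[0, 0, -0.5], [0, 0, 0], -1]
    - [[0, 0, -2.5], [0, 0, 0], -1]
    - [[0, 0, -3], [0, 0, 0], -1]
    - [[0, 0, -3], [0, 0, 0], -1]
    - [[0, 0, -3], [0, 0, 0], -1]
    - [[0, 0, 0], [0, 0, 0], -1]
    - [[0, 0, 0], [0, 0, 0], -1]

```text
time_s: 5.4
tool_pos: [463.1, -200.5, 122.8]
ee_rot: [[-0.961, 0.277, 0.004], [0.277, 0.961, -0.001], [-0.004, 0.0, -1.0]]
contact_force: [0.0, 0.3, -0.7]
width: 37.4
```

```bash
python3 - <<'E'
from h import *
k=np.array([np.cos(np.radians(8.54)),np.sin(np.radians(8.54))]);y=np.array([-k[1],k[0]])
p=np.array([642.9,48.7])
print('final grip',p-38*y,'pre',p-135*y)
q=p-135*y
go(q[0],q[1],140,98.54)
c=cap('scene');save(c,'c2.png',(200,170,560,350),2.2)
E
```

```text
final grip [648.54299386  11.12132759] pre [662.94747818 -84.80317831]
t 5.4 p [ 463.1 -200.5  122.8] F [ 0.   0.3 -0.7] w 37.4
[[-0.961, 0.277, 0.004], [0.277, 0.961, -0.001], [-0.004, 0.0, -1.0]] q [-6.2, 12.7, 29.7, 107.0, -7.1, 61.9, 100.2]
yaw 163.9 tilt [ 0.004 -0.001] shift cm [-16.01  16.65  -1.65] wz 65.4
after turn: shift cm [ 8.48 21.48 -1.72]
```

View pics/c2.png

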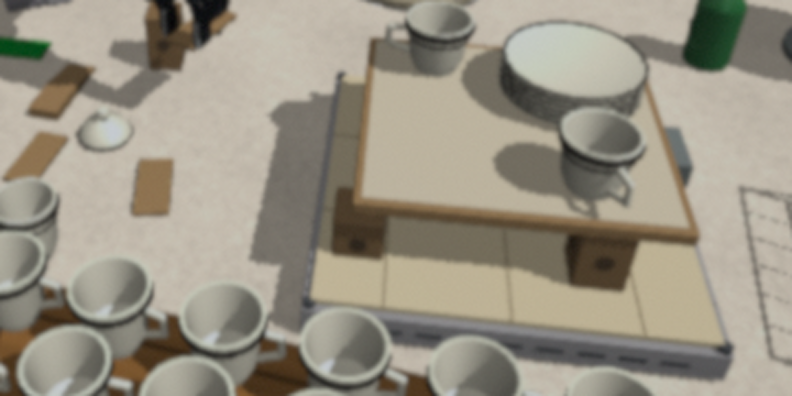

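Strip C is held, visible at the gripper in the upper left. Next I'll turn it and carry it to the pre-insert pose.

Emit:
drive_tool:
  rows:
    - [[0, 0, -0.2], [0, 0, 6.54], -1]
    - [[0, 0, -0.2], [0, 0, 6.54], -1]
    - [[0, 0, -0.2], [0, 0, 6.54], -1]
    - [[0, 0, -0.2], [0, 0, 6.54], -1]
    - [[0, 0, -0.2], [0, 0, 6.54], -1]
    - [[0, 0, -0.2], [0, 0, 6.54], -1]
    - [[0, 0, -0.2], [0, 0, 6.54], -1]
    - [[0, 0, -0.2], [0, 0, 6.54], -1]
    - [[0, 0, -0.1], [0, 0, 6.54], -1]
    - [[0, 0, 0], [0, 0, 6.54], -1]

```text
time_s: 6.28
tool_pos: [460.8, -199.7, 136.4]
ee_rot: [[-0.143, 0.99, -0.003], [0.99, 0.143, 0.0], [0.001, -0.003, -1.0]]
contact_force: [-0.1, 0.2, -0.5]
width: 37.3
```

Emit:
drive_tool:
  rows:
    - [[0.85, 2.15, 0], [0, 0, 0], -1]
    - [[0.85, 2.15, 0], [0, 0, 0], -1]
    - [[0.85, 2.15, 0], [0, 0, 0], -1]
    - [[0.85, 2.15, 0], [0, 0, 0], -1]
    - [[0.85, 2.15, 0], [0, 0, 0], -1]
    - [[0.85, 2.15, 0], [0, 0, 0], -1]
    - [[0.85, 2.15, 0], [0, 0, 0], -1]
    - [[0.85, 2.15, 0], [0, 0, 0], -1]
    - [[0.85, 2.15, 0], [0, 0, 0], -1]
    - [[0.85, 2.15, 0], [0, 0, 0], -1]

```text
time_s: 7.12
tool_pos: [661.6, -83.3, 135.4]
ee_rot: [[-0.148, 0.989, -0.004], [0.989, 0.148, 0.0], [0.001, -0.004, -1.0]]
contact_force: [0.4, 0.2, 0.2]
width: 37.9
```

Emit:
drive_tool:
  rows:
    - [[0, 0, 0], [0, 0, 0], -1]
    - [[0, 0, 0], [0, 0, 0], -1]
    - [[0, 0, 0], [0, 0, 0], -1]

```text
time_s: 7.37
tool_pos: [660.6, -84.8, 136.1]
ee_rot: [[-0.148, 0.989, -0.003], [0.989, 0.148, -0.001], [-0.0, -0.003, -1.0]]
contact_force: [-0.5, 0.3, -1.0]
width: 37.3
```

```bash
python3 - <<'E'
from h import *
go(663,-85,140,98.54)
c=cap('top');save(c,'c3.png',(240,90,370,190),6);P=cloud(c)
np.save('top1.npy',c,allow_pickle=True)
s=ctrl.read_state();R=np.array(s['ee_rot']);L=(P-s['tool_pos'])@R
# strip: local x 0..100, z near
m=(L[:,:,0]>14)&(L[:,:,0]<110)&(abs(L[:,:,1])<35)&(L[:,:,2]<15)&(L[:,:,2]>-30)
q=L[m];print(m.sum(),np.round(np.percentile(q,[2,50,98],axis=0),1))
# prop top
k=np.array([np.cos(np.radians(8.54)),np.sin(np.radians(8.54))]);y=np.array([-k[1],k[0]])
for f in('top0.npy','top1.npy'):
    P=cloud(np.load(f,allow_pickle=True).item());D=P[:,:,:2]-[642.9,48.7];a=D@k;b=D@y;z=P[:,:,2]
    m=(z>80)&(z<108)&(abs(a)<60)&(b>-60)&(b<0)
    print(m.sum(),'a',np.percentile(a[m],[3,97]),'b',np.percentile(b[m],[3,97]),'z',np.median(z[m&(abs(a)<20)&(b>-22)&(b<-10)]))
    m=(abs(a)<100)&(b>30)&(b<60)&(z>100);print('shelf z',np.median(z[m]))
E
```

```text
t 7.3667 p [660.6 -84.8 136.1] F [-0.5  0.3 -1. ] w 37.3
[[-0.148, 0.989, -0.003], [0.989, 0.148, -0.001], [-0.0, -0.003, -1.0]] q [-17.1, 33.3, 32.8, 79.8, -18.1, 72.3, 25.4]
yaw 98.5 tilt [-0.003 -0.001] shift cm [-0.06  0.23 -0.39] wz -0.1
after turn: shift cm [-0.06  0.23 -0.39]Traceback (most recent call last):
  File "<stdin>", line 8, in <module>
    return _quantile_unchecked(
        a, q, axis, out, overwrite_input, method, keepdims, weights)
    return _ureduce(a,
                    func=_quantile_ureduce_func,
    ...<5 lines>...
                    overwrite_input=overwrite_input,
                    method=method)
    r = func(a, **kwargs)
    result = _quantile(arr,
                       quantiles=q,
    ...<2 lines>...
                       out=out,
                       weights=wgt)
    slices_having_nans = np.isnan(arr[-1, ...])
                                  ~~~^^^^^^^^^
IndexError: index -1 is out of bounds for axis 0 with size 0
```

View pics/c3.png

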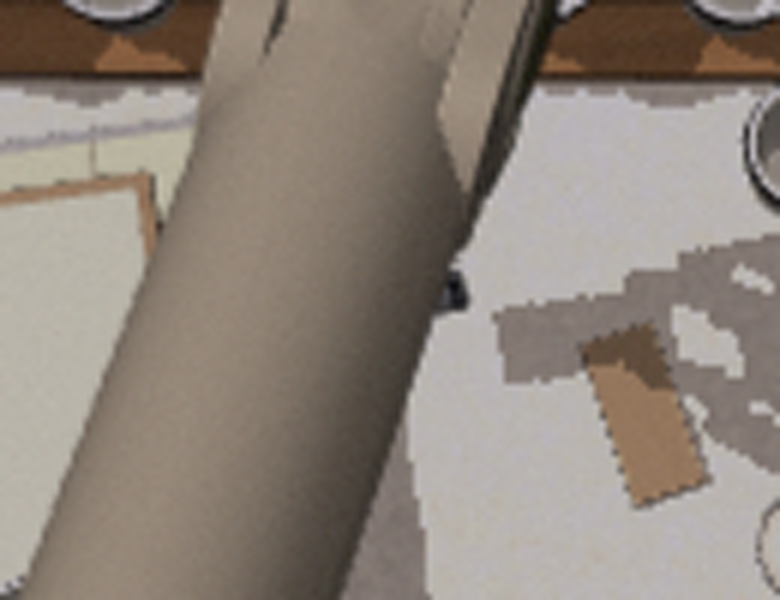

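The arm hides the strip and the prop from the top camera. The scene camera should see them, so I'll measure there.

```bash
python3 - <<'E'
from h import *
s=ctrl.read_state();R=np.array(s['ee_rot'])
c=cap('scene');P=cloud(c);L=(P-s['tool_pos'])@R
m=(L[:,:,0]>16)&(L[:,:,0]<110)&(abs(L[:,:,1])<35)&(L[:,:,2]<15)&(L[:,:,2]>-25)
q=L[m];print(m.sum())
if m.sum(): print(np.round(np.percentile(q,[3,50,97],axis=0),1))
k=np.array([np.cos(np.radians(8.54)),np.sin(np.radians(8.54))]);y=np.array([-k[1],k[0]])
for C in (np.load('top0.npy',allow_pickle=True).item(),np.load('scene0.npy',allow_pickle=True).item()):
    P=cloud(C);D=P[:,:,:2]-[642.9,48.7];a=D@k;b=D@y;z=P[:,:,2]
    m=(z>80)&(z<108)&(abs(a)<23)&(b>-60)&(b<-9)
    if m.sum(): print(m.sum(),'b',np.percentile(b[m],[3,97]),'z',np.median(z[m&(abs(a)<20)&(b>-22)&(b<-10)]))
    m=(z>80)&(z<108)&(abs(a)<60)&(b>-22)&(b<-10);print('a',np.percentile(a[m],[3,97]))
    m=(abs(a)<40)&(b>0)&(b<40)&(z>110);print('shelf z',np.median(z[m]))
save(c,'c4.png',(270,130,470,310),3.3)
E
```

```text
422
[[ 17.9 -18.   -7. ]
 [ 46.4   4.4  -5. ]
 [ 74.6  20.6   0.2]]
85 b [-24.93939608  -9.63738838] z 90.97851480951044
a [-24.66349748  22.49111403]
shelf z 131.59386132505256
114 b [-25.34561009  -9.82697747] z 91.77039702924776
a [-20.18047328  27.18741534]
shelf z 131.97788497118393
```

View pics/c4.png

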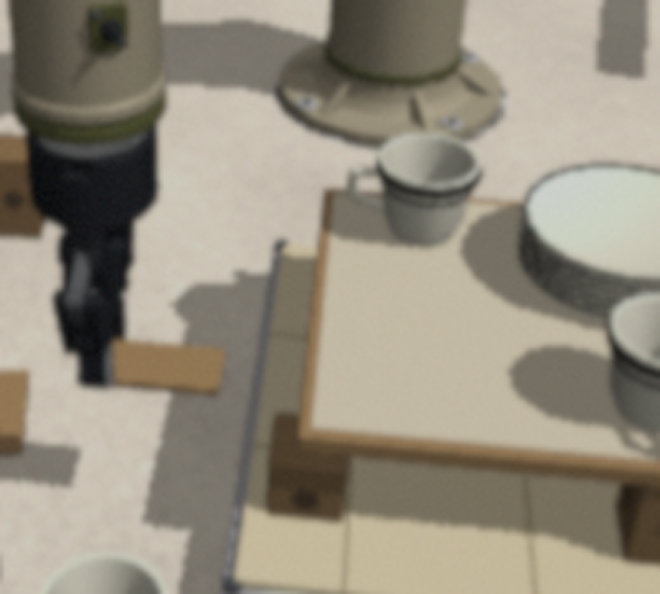

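The strip is held level and square. Depth puts the prop top at about 91.5 mm, so the gap is about 26 mm and I need two strips. Now inserting the first.

Emit:
drive_tool:
  rows:
    - [[0, 0.2, 1.2], [0, 0, 0], -1]
    - [[0, 0, 1.2], [0, 0, 0], -1]
    - [[0, 0, 1.2], [0, 0, 0], -1]
    - [[0, 0, 0], [0, 0, 0], -1]
    - [[1.2, 0, 0], [0, 0, 0], -1]
    - [[1.2, 0, 0], [0, 0, 0], -1]
    - [[1.2, 0, 0], [0, 0, 0], -1]
    - [[0.6, 0, 0], [0, 0, 0], -1]
    - [[0, 0, 0], [0, 0, 0], -1]

```text
time_s: 8.22
tool_pos: [657.9, -38.3, 102.3]
ee_rot: [[-0.153, 0.988, 0.001], [0.988, 0.153, 0.002], [0.002, 0.001, -1.0]]
contact_force: [0.1, 0.7, 0.0]
width: 37.3
```

```bash
python3 -c "
from h import *
go(648.5,11.1,99,98.54)"
```

```text
t 8.2167 p [657.9 -38.3 102.3] F [0.1 0.7 0. ] w 37.3
[[-0.153, 0.988, 0.001], [0.988, 0.153, 0.002], [0.002, 0.001, -1.0]] q [-20.9, 33.8, 31.8, 83.4, -18.6, 68.0, 22.3]
yaw 98.8 tilt [0.001 0.002] shift cm [ 5.02 -0.17  0.34] wz 0.3
after turn: shift cm [ 5.02 -0.2   0.33]
```

Emit:
drive_tool:
  rows:
    - [[1.0, -0.1, 0.2], [0, 0, 0], -1]
    - [[1.0, -0.1, 0], [0, 0, 0], -1]
    - [[1.0, 0, 0], [0, 0, 0], -1]
    - [[1.0, 0, 0], [0, 0, 0], -1]
    - [[0.9, 0, 0], [0, 0, 0], -1]
    - [[0, 0, 0], [0, 0, 0], -1]
    - [[0, 0, 0], [0, 0, 0], -1]

```text
time_s: 8.8
tool_pos: [648.3, 7.0, 99.9]
ee_rot: [[-0.15, 0.989, -0.0], [0.989, 0.15, 0.0], [0.0, -0.0, -1.0]]
contact_force: [0.4, -0.8, 0.3]
width: 37.7
```

Emit:
drive_tool:
  rows:
    - [[0, 0, 0.2], [0, 0, 0], -1]
    - [[0, 0, 0.2], [0, 0, 0], -1]
    - [[0, 0, 0.1], [0, 0, 0], -1]
    - [[0, 0, 0], [0, 0, 0], -1]

```text
time_s: 9.13
tool_pos: [648.1, 5.1, 94.4]
ee_rot: [[-0.147, 0.989, -0.001], [0.989, 0.147, -0.0], [-0.0, -0.001, -1.0]]
contact_force: [0.8, 0.4, -0.7]
width: 37.4
```

```bash
python3 -c "
from h import *
go(648.5,11.1,93,98.54)"
```

```text
t 9.1333 p [648.1   5.1  94.4] F [ 0.8  0.4 -0.7] w 37.4
[[-0.147, 0.989, -0.001], [0.989, 0.147, -0.0], [-0.0, -0.001, -1.0]] q [-25.1, 32.9, 31.6, 85.7, -18.1, 66.5, 18.0]
yaw 98.5 tilt [-0.001 -0.   ] shift cm [0.58 0.13 0.14] wz -0.1
after turn: shift cm [0.58 0.13 0.14]
```

Emit:
drive_tool:
  rows:
    - [[0.3, 0.1, -0.1], [0, 0, 0], -1]
    - [[0.3, 0, 0], [0, 0, 0], -1]
    - [[0, 0, 0.1], [0, 0, 0], -1]
    - [[0, 0, 0.1], [0, 0, 0], -1]
    - [[0, 0, 0], [0, 0, 0], -1]

```text
time_s: 9.55
tool_pos: [648.4, 12.3, 93.8]
ee_rot: [[-0.149, 0.989, -0.0], [0.989, 0.149, 0.0], [0.0, -0.0, -1.0]]
contact_force: [0.7, -0.1, -0.6]
width: 37.2
```

Emit:
drive_tool:
  rows:
    - [[0, 0, 0.1], [0, 0, 0], -1]
    - [[0, 0, 0.1], [0, 0, 0], -1]
    - [[0, 0, 0], [0, 0, 0], -1]

```text
time_s: 9.8
tool_pos: [648.6, 12.1, 93.3]
ee_rot: [[-0.148, 0.989, 0.001], [0.989, 0.148, 0.001], [0.001, 0.001, -1.0]]
contact_force: [-4.6, 1.5, 10.3]
width: 37.8
```

Contact at TCP 93.3, so the prop top is at about 92 mm. Release and back out.

Emit:
drive_tool:
  rows:
    - [[0, 0, -0.05], [0, 0, 0], 0.1]
    - [[0, 0, 0], [0, 0, 0], 0.25]
    - [[0, 0, 0], [0, 0, 0], 0.4]
    - [[0, 0, 0], [0, 0, 0], 0.4]
    - [[0, 0, 0], [0, 0, 0], 0.4]
    - [[-1, 0, 0], [0, 0, 0], 0.4]
    - [[-2, 0, 0], [0, 0, 0], 0.4]
    - [[-3, 0, 0], [0, 0, 0], 0.4]
    - [[-3, 0, 0], [0, 0, 0], 0.4]
    - [[-2, 0, -1], [0, 0, 0], 0.4]

```text
time_s: 10.63
tool_pos: [663.2, -101.2, 100.5]
ee_rot: [[-0.146, 0.989, -0.003], [0.989, 0.146, -0.002], [-0.001, -0.004, -1.0]]
contact_force: [-0.2, -1.0, -0.0]
width: 59.6
```

```bash
cat >> h.py <<'E'
k=np.array([np.cos(np.radians(8.54)),np.sin(np.radians(8.54))]);yk=np.array([-k[1],k[0]]);PC=np.array([642.9,48.7])
def above(c,zlo,zhi,blo=-80,bhi=-9,al=40):
    P=cloud(c);D=P[:,:,:2]-PC;a=D@k;b=D@yk;z=P[:,:,2]
    m=(z>zlo)&(z<zhi)&(abs(a)<al)&(b>blo)&(b<bhi)
    if m.sum(): print(m.sum(),'a',np.percentile(a[m],[3,97]).round(1),'b',np.percentile(b[m],[3,97]).round(1),'z',np.median(z[m]).round(1))
    sh=(z>120)&(z<140)&(abs(a)<40)&(b>0)&(b<40);print('shelf z',np.median(z[sh]).round(1))
E
python3 - <<'E'
from h import *
c=cap('scene');above(c,95,106);save(c,'c5.png',(270,130,470,310),3.3)
r=np.radians(19);g=np.array([585.9,-198.5])-33*np.array([np.cos(r),np.sin(r)]);print(g)
go(g[0],g[1],160,19)
E
```

```text
280 a [-17.7  21.2] b [-49.6 -10.3] z 99.0
shelf z 132.0
[ 554.69788701 -209.2437491 ]
t 10.6833 p [ 664.2 -106.8  104.1] F [-0.3 -4.4  2.7] w 59.6
[[-0.141, 0.99, 0.001], [0.99, 0.141, -0.005], [-0.005, -0.0, -1.0]] q [-15.1, 35.5, 32.5, 80.9, -19.2, 69.1, 27.4]
yaw 98.1 tilt [ 0.001 -0.005] shift cm [ -8.64 -12.28  -5.54] wz 79.1
after turn: shift cm [-13.69   6.12  -5.59]
```

View pics/c5.png

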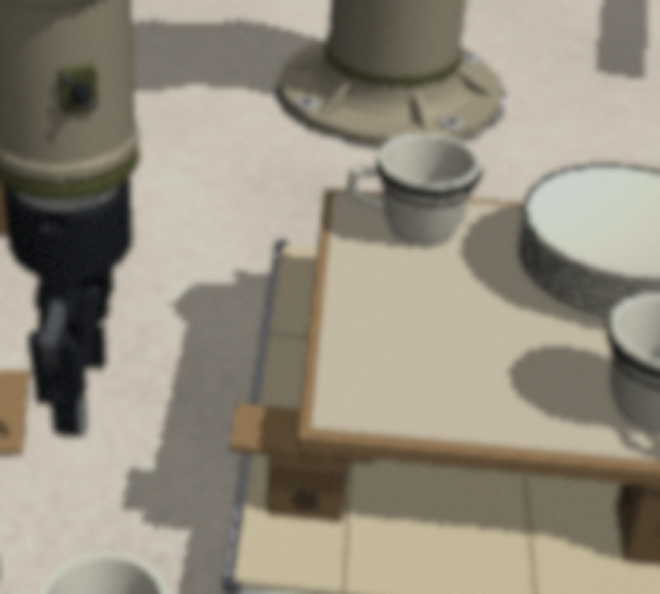

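Strip 1 sits square: its top is at 99 mm and its outer end at b = −50. The shelf is unmoved at 132. Next is strip A.

Emit:
drive_tool:
  rows:
    - [[0, 0, -0.3], [0, 0, 7.1], 0.4]
    - [[0, 0, -0.3], [0, 0, 7.1], 0.4]
    - [[0, 0, -0.3], [0, 0, 7.1], 0.4]
    - [[0, 0, 0], [0, 0, 7.1], 0.4]
    - [[0, 0, 0], [0, 0, 7.1], 0.4]
    - [[0, 0, 0], [0, 0, 7.1], 0.4]
    - [[0, 0, 0], [0, 0, 7.1], 0.4]
    - [[0, 0, 0], [0, 0, 7.1], 0.4]
    - [[0, 0, 0], [0, 0, 7.1], 0.4]
    - [[0, 0, 0], [0, 0, 7.1], 0.4]

```text
time_s: 11.52
tool_pos: [664.7, -97.5, 111.4]
ee_rot: [[0.89, 0.457, 0.0], [0.457, -0.89, -0.0], [-0.0, 0.0, -1.0]]
contact_force: [0.2, -0.6, 0.2]
width: 59.9
```

Emit:
drive_tool:
  rows:
    - [[0, 0, 0], [0, 0, 7.1], 0.4]
    - [[-2, 0.9, 0], [0, 0, 0.5], 0.4]
    - [[-2, 0.9, 0], [0, 0, 0], 0.4]
    - [[-2, 0.9, 0], [0, 0, 0], 0.4]
    - [[-2, 0.9, 0], [0, 0, 0], 0.4]
    - [[-2, 0.9, 0], [0, 0, 0], 0.4]
    - [[-2, 0.9, 0], [0, 0, 0], 0.4]
    - [[-1, 0.4, 0], [0, 0, 0], 0.3]
    - [[0, 0, 0], [0, 0, 0], 0.3]
    - [[0, 0, 0], [0, 0, 0], 0.3]

```text
time_s: 12.35
tool_pos: [562.8, -195.7, 111.6]
ee_rot: [[0.94, 0.34, 0.001], [0.34, -0.94, 0.001], [0.001, -0.0, -1.0]]
contact_force: [1.3, 0.4, 0.0]
width: 55.7
```

```bash
python3 -c "
from h import *
go(554.7,-209.2,10,19)"
```

```text
t 12.35 p [ 562.8 -195.7  111.6] F [1.3 0.4 0. ] w 55.7
[[0.94, 0.34, 0.001], [0.34, -0.94, 0.001], [0.001, -0.0, -1.0]] q [-22.0, 31.5, 52.6, 94.3, -26.7, 67.7, -33.1]
yaw 19.9 tilt [0.001 0.001] shift cm [-1.23  1.   10.16] wz 0.9
after turn: shift cm [-1.21  1.02 10.16]
```

Emit:
drive_tool:
  rows:
    - [[-0.6, 0.5, 2], [0, 0, 0.9], 0.3]
    - [[-0.6, 0.5, 2.5], [0, 0, 0], 0.3]
    - [[0, 0, 2.5], [0, 0, 0], 0.3]
    - [[0, 0, 2.5], [0, 0, 0], 0.3]
    - [[0, 0, 0.6], [0, 0, 0], 0.3]
    - [[0, 0, 0], [0, 0, 0], 0.3]
    - [[0, 0, 0], [0, 0, 0], 0.3]

```text
time_s: 12.93
tool_pos: [555.5, -208.7, 10.9]
ee_rot: [[0.945, 0.328, 0.0], [0.328, -0.945, -0.0], [0.0, 0.0, -1.0]]
contact_force: [0.7, 0.0, 0.2]
width: 55.7
```

```bash
python3 -c "
from h import *
go(554.7,-209.2,1.5,19)"
```

```text
t 12.9333 p [ 555.5 -208.7   10.9] F [0.7 0.  0.2] w 55.7
[[0.945, 0.328, 0.0], [0.328, -0.945, -0.0], [0.0, 0.0, -1.0]] q [-17.4, 38.1, 47.8, 99.2, -32.7, 57.7, -28.3]
yaw 19.1 tilt [ 0. -0.] shift cm [-0.09  0.03  0.94] wz 0.1
after turn: shift cm [-0.09  0.03  0.94]
```

Emit:
drive_tool:
  rows:
    - [[0, 0, 0.4], [0, 0, 0], 0.3]
    - [[0, 0, 0.4], [0, 0, 0], 0.2]
    - [[0, 0, 0.1], [0, 0, 0], 0.2]
    - [[0, 0, 0], [0, 0, 0], 0]
    - [[0, 0, 0], [0, 0, 0], -0.3]
    - [[0, 0, 0], [0, 0, 0], -1]
    - [[0, 0, 0], [0, 0, 0], -1]
    - [[0, 0, 0], [0, 0, 0], -1]
    - [[0, 0, 0], [0, 0, 0], -1]
    - [[0, 0, 0], [0, 0, 0], -1]

```text
time_s: 13.77
tool_pos: [554.8, -209.4, 2.2]
ee_rot: [[0.945, 0.326, 0.001], [0.326, -0.945, -0.0], [0.001, 0.0, -1.0]]
contact_force: [-1.0, 1.3, 5.9]
width: 37.2
```

Emit:
drive_tool:
  rows:
    - [[0, 0, -0.5], [0, 0, 0], -1]
    - [[0, 0, -2.5], [0, 0, 0], -1]
    - [[0, 0, -3], [0, 0, 0], -1]
    - [[0, 0, -3], [0, 0, 0], -1]
    - [[0, 0, -3], [0, 0, 0], -1]
    - [[0, 0, 0], [0, 0, 0], -1]

```text
time_s: 14.27
tool_pos: [557.0, -211.2, 127.7]
ee_rot: [[0.946, 0.325, 0.008], [0.325, -0.946, -0.003], [0.007, 0.005, -1.0]]
contact_force: [1.3, -1.2, -0.1]
width: 37.5
```

```bash
python3 -c "
from h import *
q=PC-135*yk
go(q[0]+1,q[1],125,98.54)"
```

```text
t 14.2667 p [ 557.  -211.2  127.7] F [ 1.3 -1.2 -0.1] w 37.5
[[0.946, 0.325, 0.008], [0.325, -0.946, -0.003], [0.007, 0.005, -1.0]] q [-21.4, 30.3, 53.8, 93.8, -26.0, 68.8, -32.8]
yaw 19.0 tilt [ 0.008 -0.003] shift cm [14.22 -8.48  0.32] wz -79.6
after turn: shift cm [10.92 12.45  0.27]
```

Emit:
drive_tool:
  rows:
    - [[0, 0, 0], [0, 0, -7.1], -1]
    - [[0, 0, 0], [0, 0, -7.1], -1]
    - [[0, 0, 0], [0, 0, -7.1], -1]
    - [[0, 0, 0], [0, 0, -7.1], -1]
    - [[0, 0, 0], [0, 0, -7.1], -1]
    - [[0, 0, 0], [0, 0, -7.1], -1]
    - [[0, 0, 0], [0, 0, -7.1], -1]
    - [[0, 0, 0], [0, 0, -7.1], -1]
    - [[0, 0, 0], [0, 0, -7.1], -1]
    - [[0, 0, 0], [0, 0, -7.1], -1]

```text
time_s: 15.1
tool_pos: [554.3, -209.3, 121.4]
ee_rot: [[-0.006, 1.0, -0.0], [1.0, 0.006, -0.0], [-0.0, -0.0, -1.0]]
contact_force: [0.2, 0.1, -0.9]
width: 37.3
```

Emit:
drive_tool:
  rows:
    - [[0, 0, 0], [0, 0, -7.1], -1]
    - [[0, 0, 0], [0, 0, -1.5], -1]
    - [[1.6, 1.8, 0], [0, 0, 0], -1]
    - [[1.6, 1.8, 0], [0, 0, 0], -1]
    - [[1.6, 1.8, 0], [0, 0, 0], -1]
    - [[1.6, 1.8, 0], [0, 0, 0], -1]
    - [[1.6, 1.8, 0], [0, 0, 0], -1]
    - [[1.5, 1.7, 0], [0, 0, 0], -1]
    - [[1.3, 1.6, 0], [0, 0, 0], -1]
    - [[0, 0, 0], [0, 0, 0], -1]

```text
time_s: 15.93
tool_pos: [662.2, -78.1, 120.6]
ee_rot: [[-0.154, 0.988, 0.0], [0.988, 0.154, 0.002], [0.002, 0.001, -1.0]]
contact_force: [-0.0, 1.2, -0.6]
width: 37.2
```

Emit:
drive_tool:
  rows:
    - [[0, 0, 0], [0, 0, 0], -1]
    - [[0, 0, 0], [0, 0, 0], -1]

```text
time_s: 16.1
tool_pos: [659.3, -84.8, 121.1]
ee_rot: [[-0.148, 0.989, -0.001], [0.989, 0.148, -0.001], [-0.001, -0.001, -1.0]]
contact_force: [-0.0, -1.0, -0.8]
width: 37.2
```

```bash
python3 - <<'E'
from h import *
s=ctrl.read_state();R=np.array(s['ee_rot'])
c=cap('scene');P=cloud(c);L=(P-s['tool_pos'])@R
m=(L[:,:,0]>16)&(L[:,:,0]<110)&(abs(L[:,:,1])<35)&(L[:,:,2]<15)&(L[:,:,2]>-25)
q=L[m];print(m.sum(),np.round(np.percentile(q,[3,50,97],axis=0),1))
n=m&(L[:,:,0]>25)&(L[:,:,0]<65);A=np.c_[L[n][:,:2],np.ones(n.sum())];print('tilt fit',np.linalg.lstsq(A,L[n][:,2],rcond=None)[0])
above(c,95,106)
g=PC-38*yk;go(g[0],g[1],108,98.54)
E
```

```text
445 [[ 18.  -16.4  -6. ]
 [ 48.3   5.6  -4. ]
 [ 78.1  22.5   1.3]]
tilt fit [ 0.01079264  0.04713072 -4.43542304]
280 a [-17.5  20.9] b [-49.8 -10.5] z 98.8
shelf z 132.0
t 16.15 p [659.2 -85.4 121.3] F [-0.8  0.1 -0. ] w 37.7
[[-0.147, 0.989, -0.001], [0.989, 0.147, -0.001], [-0.001, -0.001, -1.0]] q [-17.4, 33.8, 33.0, 81.2, -18.7, 70.5, 25.9]
yaw 98.5 tilt [-0.001 -0.001] shift cm [9.7  0.37 1.33] wz -0.1
after turn: shift cm [9.7  0.38 1.33]
```

Emit:
drive_tool:
  rows:
    - [[0, 0.25, 0.8], [0, 0, 0], -1]
    - [[0, 0, 0.8], [0, 0, 0], -1]
    - [[0, 0, 0], [0, 0, 0], -1]
    - [[1.2, 0, 0], [0, 0, 0], -1]
    - [[1.2, 0, 0], [0, 0, 0], -1]
    - [[1, 0, 0], [0, 0, 0], -1]
    - [[0, 0, 0], [0, 0, 0], -1]
    - [[0, 0, 0], [0, 0, 0], -1]

```text
time_s: 16.82
tool_pos: [657.4, -47.9, 105.6]
ee_rot: [[-0.153, 0.988, 0.0], [0.988, 0.153, 0.001], [0.001, 0.0, -1.0]]
contact_force: [-0.1, -1.2, -0.4]
width: 37.4
```

```bash
python3 - <<'E'
from h import *
g=PC-40*yk-1.3*k;go(g[0],g[1],106,98.54)
E
```

```text
t 16.8167 p [657.4 -47.9 105.6] F [-0.1 -1.2 -0.4] w 37.4
[[-0.153, 0.988, 0.0], [0.988, 0.153, 0.001], [0.001, 0.0, -1.0]] q [-20.5, 33.8, 32.4, 83.2, -18.7, 68.4, 23.2]
yaw 98.8 tilt [0.    0.001] shift cm [ 5.76 -0.1  -0.03] wz 0.3
after turn: shift cm [ 5.76 -0.13 -0.04]
```

Emit:
drive_tool:
  rows:
    - [[1, -0.1, 0], [0, 0, 0], -1]
    - [[1, 0, 0], [0, 0, 0], -1]
    - [[1, 0, 0], [0, 0, 0], -1]
    - [[1, 0, 0], [0, 0, 0], -1]
    - [[1, 0, 0], [0, 0, 0], -1]
    - [[0.6, 0, 0], [0, 0, 0], -1]
    - [[0, 0, 0], [0, 0, 0], -1]
    - [[0, 0, 0], [0, 0, 0], -1]

```text
time_s: 17.48
tool_pos: [647.8, 5.8, 105.4]
ee_rot: [[-0.151, 0.989, 0.0], [0.989, 0.151, -0.0], [-0.0, -0.0, -1.0]]
contact_force: [-0.4, -0.3, -0.9]
width: 37.2
```

```bash
python3 - <<'E'
from h import *
g=PC-40*yk-1.3*k;go(g[0],g[1],102,98.54)
E
```

```text
t 17.4833 p [647.8   5.8 105.4] F [-0.4 -0.3 -0.9] w 37.2
[[-0.151, 0.989, 0.0], [0.989, 0.151, -0.0], [-0.0, -0.0, -1.0]] q [-25.6, 32.4, 32.2, 85.2, -17.9, 67.6, 18.1]
yaw 98.7 tilt [ 0. -0.] shift cm [0.32 0.02 0.34] wz 0.2
after turn: shift cm [0.32 0.02 0.34]
```

Emit:
drive_tool:
  rows:
    - [[0.3, 0, 0.1], [0, 0, 0.2], -1]
    - [[0, 0, 0.1], [0, 0, 0], -1]
    - [[0, 0, 0.05], [0, 0, 0], -1]
    - [[0, 0, 0], [0, 0, 0], -1]
    - [[0, 0, 0], [0, 0, 0], -1]

```text
time_s: 17.9
tool_pos: [647.3, 7.7, 102.8]
ee_rot: [[-0.146, 0.989, -0.0], [0.989, 0.146, -0.0], [-0.0, -0.0, -1.0]]
contact_force: [-0.5, 0.1, 0.2]
width: 37.3
```

Emit:
drive_tool:
  rows:
    - [[0, 0, 0.1], [0, 0, 0], -1]
    - [[0, 0, 0], [0, 0, 0], -1]

```text
time_s: 18.07
tool_pos: [647.3, 8.0, 101.7]
ee_rot: [[-0.146, 0.989, -0.0], [0.989, 0.146, -0.0], [-0.0, -0.0, -1.0]]
contact_force: [0.1, -0.3, -1.0]
width: 37.5
```

Emit:
drive_tool:
  rows:
    - [[0, 0, 0.05], [0, 0, 0], -1]
    - [[0, 0, 0.05], [0, 0, 0], -1]
    - [[0, 0, 0], [0, 0, 0], -1]

```text
time_s: 18.32
tool_pos: [647.4, 7.9, 101.4]
ee_rot: [[-0.146, 0.989, 0.0], [0.989, 0.146, -0.0], [-0.0, 0.0, -1.0]]
contact_force: [-2.8, -0.4, 4.7]
width: 37.0
```

Contact. I'll release, back out and check.

Emit:
drive_tool:
  rows:
    - [[0, 0, 0], [0, 0, 0], 0.1]
    - [[0, 0, 0], [0, 0, 0], 0.25]
    - [[0, 0, 0], [0, 0, 0], 0.4]
    - [[0, 0, 0], [0, 0, 0], 0.4]
    - [[0, 0, 0], [0, 0, 0], 0.4]
    - [[-1, 0, 0], [0, 0, 0], 0.4]
    - [[-2, 0, 0], [0, 0, 0], 0.4]
    - [[-3, 0, 0], [0, 0, 0], 0.4]
    - [[-3, 0, 0], [0, 0, 0], 0.4]
    - [[-2, 0, -1], [0, 0, 0], 0.4]

```text
time_s: 19.15
tool_pos: [662.0, -104.9, 109.1]
ee_rot: [[-0.144, 0.99, -0.003], [0.99, 0.144, -0.002], [-0.001, -0.004, -1.0]]
contact_force: [-0.0, 0.9, 0.0]
width: 59.6
```

```bash
python3 - <<'E'
from h import *
c=cap('scene');above(c,95,115);save(c,'c6.png',(310,200,430,300),5)
go(490,-386.3,120,180.1)
E
```

```text
345 a [-19.4  20.9] b [-49.9 -10.4] z 105.5
shelf z 132.0
t 19.2 p [ 663.  -110.5  112.7] F [-1.2 -3.3  3. ] w 59.5
[[-0.139, 0.99, 0.001], [0.99, 0.139, -0.005], [-0.005, 0.0, -1.0]] q [-15.2, 35.1, 33.2, 80.5, -19.3, 70.0, 27.7]
yaw 98.0 tilt [ 0.001 -0.005] shift cm [-24.92 -20.96  -0.6 ] wz -82.1
after turn: shift cm [ 17.34 -27.55  -0.73]
```

View pics/c6.png

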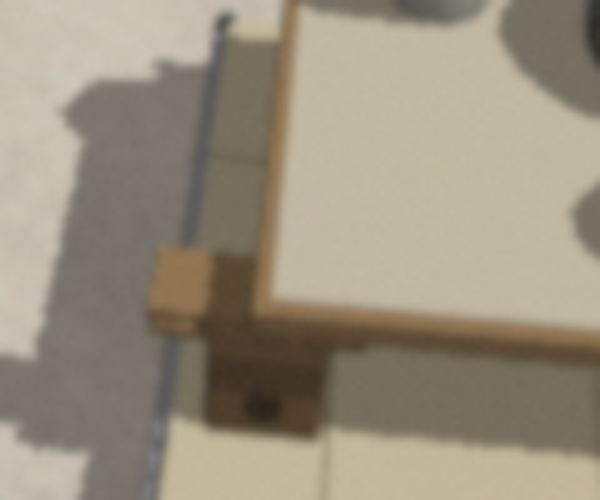

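Both strips lie squarely stacked, top at about 106 mm, with a residual gap of about 12 mm. The shelf is unmoved. Now the wedge, gripped by its tail at world +x with the thin end towards −x.

Emit:
drive_tool:
  rows:
    - [[0, 0, 0], [0, 0, -7.1], 0.4]
    - [[0, 0, 0], [0, 0, -7.1], 0.4]
    - [[0, 0, 0], [0, 0, -7.1], 0.4]
    - [[0, 0, 0], [0, 0, -7.1], 0.4]
    - [[0, 0, 0], [0, 0, -7.1], 0.4]
    - [[0, 0, 0], [0, 0, -7.1], 0.4]
    - [[0, 0, 0], [0, 0, -7.1], 0.4]
    - [[0, 0, 0], [0, 0, -7.1], 0.4]
    - [[0, 0, 0], [0, 0, -7.1], 0.4]
    - [[0, 0, 0], [0, 0, -7.1], 0.4]

```text
time_s: 20.03
tool_pos: [663.4, -101.5, 110.9]
ee_rot: [[-0.984, 0.178, -0.0], [0.178, 0.984, -0.0], [-0.0, -0.0, -1.0]]
contact_force: [-0.5, 0.3, -1.0]
width: 60.0
```

Emit:
drive_tool:
  rows:
    - [[0, 0, 0], [0, 0, -7.1], 0.4]
    - [[1.8, -2.8, 0], [0, 0, -4], 0.4]
    - [[1.8, -2.8, 0], [0, 0, 0], 0.4]
    - [[1.8, -2.8, 0], [0, 0, 0], 0.4]
    - [[1.8, -2.8, 0], [0, 0, 0], 0.4]
    - [[1.8, -2.8, 0], [0, 0, 0], 0.4]
    - [[1.8, -2.8, 0], [0, 0, 0], 0.4]
    - [[1.8, -2.8, 0], [0, 0, 0], 0.4]
    - [[1.8, -2.8, 0], [0, 0, 0], 0.4]
    - [[1.8, -2.8, 0], [0, 0, 0], 0.4]

```text
time_s: 20.87
tool_pos: [500.5, -354.7, 111.1]
ee_rot: [[-1.0, -0.009, 0.0], [-0.009, 1.0, -0.0], [-0.0, -0.0, -1.0]]
contact_force: [0.1, 0.2, 0.3]
width: 60.0
```

Emit:
drive_tool:
  rows:
    - [[0, 0, 0], [0, 0, 0], 0.4]
    - [[0, 0, 0], [0, 0, 0], 0.4]
    - [[0, 0, 0], [0, 0, 0], 0.4]

```text
time_s: 21.12
tool_pos: [501.9, -353.0, 110.9]
ee_rot: [[-1.0, -0.008, 0.0], [-0.008, 1.0, 0.0], [-0.0, 0.0, -1.0]]
contact_force: [-0.5, 0.1, 0.1]
width: 59.4
```

```bash
python3 - <<'E'
from h import *
go(490,-386.3,12,180.1)
E
```

```text
t 21.1167 p [ 501.9 -353.   110.9] F [-0.5  0.1  0.1] w 59.4
[[-1.0, -0.008, 0.0], [-0.008, 1.0, 0.0], [-0.0, 0.0, -1.0]] q [16.9, 26.1, 20.5, 90.4, -9.8, 65.3, 130.0]
yaw -179.5 tilt [0. 0.] shift cm [ 1.22 -3.32  9.89] wz 0.4
after turn: shift cm [ 1.19 -3.33  9.89]
```

Emit:
drive_tool:
  rows:
    - [[0.6, -1.6, 0], [0, 0, 0.4], 0.4]
    - [[0.6, -1.7, 0], [0, 0, 0], 0.4]
    - [[0, 0, 2.5], [0, 0, 0], 0.4]
    - [[0, 0, 2.5], [0, 0, 0], 0.4]
    - [[0, 0, 2.5], [0, 0, 0], 0.4]
    - [[0, 0, 1.8], [0, 0, 0], 0.4]
    - [[0, 0, 0], [0, 0, 0], 0.4]
    - [[0, 0, 0], [0, 0, 0], 0.4]

```text
time_s: 21.78
tool_pos: [490.3, -384.6, 17.1]
ee_rot: [[-1.0, -0.004, -0.002], [-0.004, 1.0, 0.001], [0.002, 0.001, -1.0]]
contact_force: [0.8, -0.1, 1.1]
width: 59.5
```

```bash
python3 - <<'E'
from h import *
go(490,-386.3,3.5,180.1)
E
```

```text
t 21.7833 p [ 490.3 -384.6   17.1] F [ 0.8 -0.1  1.1] w 59.5
[[-1.0, -0.004, -0.002], [-0.004, 1.0, 0.001], [0.002, 0.001, -1.0]] q [21.0, 33.3, 19.4, 93.0, -12.7, 56.0, 134.8]
yaw -179.8 tilt [-0.002  0.001] shift cm [ 0.02 -0.17  1.36] wz 0.1
after turn: shift cm [ 0.03 -0.17  1.36]
```

Emit:
drive_tool:
  rows:
    - [[0, -0.1, 0.5], [0, 0, 0], 0.4]
    - [[0, 0, 0.5], [0, 0, 0], 0.3]
    - [[0, 0, 0.2], [0, 0, 0], 0.2]
    - [[0, 0, 0], [0, 0, 0], 0]
    - [[0, 0, 0], [0, 0, 0], -0.3]
    - [[0, 0, 0], [0, 0, 0], -1]
    - [[0, 0, 0], [0, 0, 0], -1]
    - [[0, 0, 0], [0, 0, 0], -1]
    - [[0, 0, 0], [0, 0, 0], -1]
    - [[0, 0, 0], [0, 0, 0], -1]

```text
time_s: 22.62
tool_pos: [490.4, -387.2, 6.6]
ee_rot: [[-1.0, -0.002, 0.001], [-0.002, 1.0, -0.001], [-0.001, -0.001, -1.0]]
contact_force: [-0.8, 0.5, 5.4]
width: 37.8
```

Emit:
drive_tool:
  rows:
    - [[0, 0, -0.5], [0, 0, 0], -1]
    - [[0, 0, -2.5], [0, 0, 0], -1]
    - [[0, 0, -3], [0, 0, 0], -1]
    - [[0, 0, -3], [0, 0, 0], -1]
    - [[0, 0, -3], [0, 0, 0], -1]
    - [[0, 0, 0], [0, 0, 0], -1]
    - [[0, 0, 0], [0, 0, 0], -1]

```text
time_s: 23.2
tool_pos: [491.1, -387.6, 128.1]
ee_rot: [[-1.0, -0.002, 0.003], [-0.002, 1.0, -0.002], [-0.003, -0.002, -1.0]]
contact_force: [-0.0, 0.7, -1.2]
width: 37.7
```

```bash
python3 - <<'E'
from h import *
g=PC-175*yk;go(g[0],g[1],130,98.54)
E
```

```text
t 23.2 p [ 491.1 -387.6  128.1] F [-0.   0.7 -1.2] w 37.7
[[-1.0, -0.002, 0.003], [-0.002, 1.0, -0.002], [-0.003, -0.002, -1.0]] q [19.7, 26.5, 21.3, 87.6, -10.2, 67.6, 133.0]
yaw -179.9 tilt [ 0.003 -0.002] shift cm [-17.85  26.28  -0.19] wz 81.6
after turn: shift cm [23.39 21.5  -0.19]
```

Emit:
drive_tool:
  rows:
    - [[0, 0, 0], [0, 0, 7.1], -1]
    - [[0, 0, 0], [0, 0, 7.1], -1]
    - [[0, 0, 0], [0, 0, 7.1], -1]
    - [[0, 0, 0], [0, 0, 7.1], -1]
    - [[0, 0, 0], [0, 0, 7.1], -1]
    - [[0, 0, 0], [0, 0, 7.1], -1]
    - [[0, 0, 0], [0, 0, 7.1], -1]
    - [[0, 0, 0], [0, 0, 7.1], -1]
    - [[0, 0, 0], [0, 0, 7.1], -1]
    - [[0, 0, 0], [0, 0, 7.1], -1]

```text
time_s: 24.03
tool_pos: [489.3, -386.1, 124.0]
ee_rot: [[-0.322, 0.947, -0.003], [0.947, 0.322, 0.002], [0.002, -0.002, -1.0]]
contact_force: [0.2, -0.6, -1.1]
width: 37.8
```

Emit:
drive_tool:
  rows:
    - [[0, 0, 0], [0, 0, 7.1], -1]
    - [[0, 0, 0], [0, 0, 3.5], -1]
    - [[2.6, 2.4, 0], [0, 0, 0], -1]
    - [[2.6, 2.4, 0], [0, 0, 0], -1]
    - [[2.6, 2.4, 0], [0, 0, 0], -1]
    - [[2.6, 2.4, 0], [0, 0, 0], -1]
    - [[2.6, 2.4, 0], [0, 0, 0], -1]
    - [[2.6, 2.4, 0], [0, 0, 0], -1]
    - [[2.6, 2.4, 0], [0, 0, 0], -1]
    - [[2.6, 2.4, 0], [0, 0, 0], -1]

```text
time_s: 24.87
tool_pos: [648.9, -150.7, 124.0]
ee_rot: [[-0.148, 0.989, -0.003], [0.989, 0.148, 0.0], [0.001, -0.003, -1.0]]
contact_force: [0.7, 0.1, -1.3]
width: 38.2
```

Emit:
drive_tool:
  rows:
    - [[2, 2, 0], [0, 0, 0], -1]
    - [[0, 0, 0], [0, 0, 0], -1]
    - [[0, 0, 0], [0, 0, 0], -1]
    - [[0, 0, 0], [0, 0, 0], -1]

```text
time_s: 25.2
tool_pos: [664.8, -130.6, 124.3]
ee_rot: [[-0.148, 0.989, -0.003], [0.989, 0.148, -0.001], [-0.0, -0.003, -1.0]]
contact_force: [-0.9, -0.5, -1.0]
width: 38.2
```

```bash
python3 - <<'E'
from h import *
s=ctrl.read_state();R=np.array(s['ee_rot'])
c=cap('scene');P=cloud(c);L=(P-s['tool_pos'])@R
m=(L[:,:,0]>16)&(L[:,:,0]<140)&(abs(L[:,:,1])<35)&(L[:,:,2]<15)&(L[:,:,2]>-25)
q=L[m];print(m.sum(),np.round(np.percentile(q,[2,50,98],axis=0),1))
for a in range(15,115,10):
    n=m&(L[:,:,0]>a)&(L[:,:,0]<a+10)&(L[:,:,1]<12)
    if n.sum()>3: print(a,n.sum(),np.round(np.median(L[n][:,2]),1), end='; ')
above(c,95,115)
save(c,'c7.png',(250,150,450,300),4)
g=PC-62*yk;go(g[0],g[1],115,98.54)
E
```

```text
669 [[ 17.3 -20.4  -7.9]
 [ 57.1   4.9  -1.9]
 [101.4  20.6   6.3]]
15 43 -6.6; 25 47 -6.4; 35 47 -6.1; 45 47 -5.3; 55 49 -3.3; 65 46 -1.5; 75 52 0.2; 85 51 2.2; 95 43 3.7; 339 a [-18.9  20.9] b [-49.9 -10.5] z 105.6
shelf z 132.0
t 25.25 p [ 664.7 -131.6  124.8] F [-0.2 -0.1 -1.1] w 37.9
[[-0.146, 0.989, -0.002], [0.989, 0.146, -0.001], [-0.001, -0.002, -1.0]] q [-13.3, 35.5, 33.7, 78.5, -19.7, 72.0, 30.0]
yaw 98.4 tilt [-0.002 -0.001] shift cm [11.95  0.5   0.97] wz -0.1
after turn: shift cm [11.95  0.53  0.98]
```

View pics/c7.png

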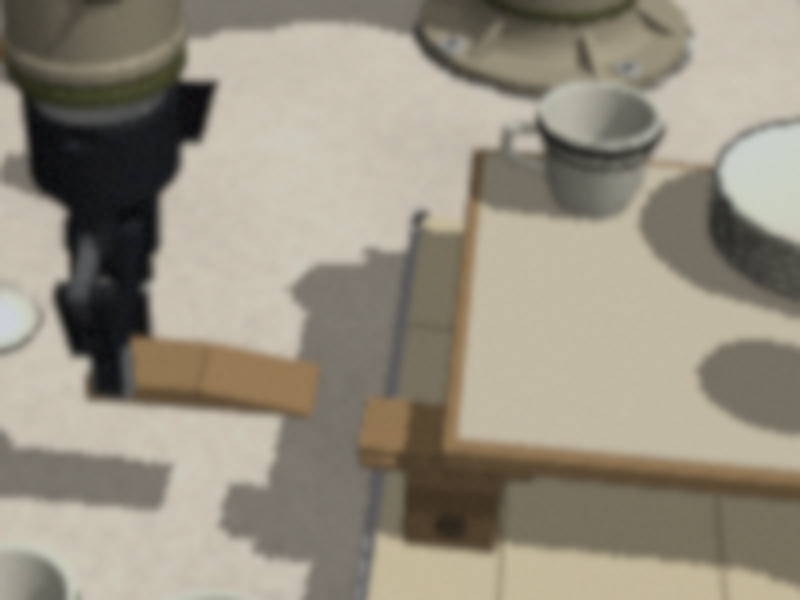

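The wedge is held level: knee about 43 mm and tip about 104 mm ahead of the TCP, underside about 6.8 mm below it. I'll align it in front of the gap.

Emit:
drive_tool:
  rows:
    - [[0, 0.3, 0.45], [0, 0, 0], -1]
    - [[0, 0.25, 0.4], [0, 0, 0], -1]
    - [[1.5, 0, 0], [0, 0, 0], -1]
    - [[1.5, 0, 0], [0, 0, 0], -1]
    - [[1.5, 0, 0], [0, 0, 0], -1]
    - [[1.0, 0, 0], [0, 0, 0], -1]
    - [[0, 0, 0], [0, 0, 0], -1]
    - [[0, 0, 0], [0, 0, 0], -1]

```text
time_s: 25.92
tool_pos: [663.2, -74.1, 117.4]
ee_rot: [[-0.15, 0.989, -0.0], [0.989, 0.15, 0.0], [0.0, -0.0, -1.0]]
contact_force: [-1.1, 0.3, -0.1]
width: 37.9
```

```bash
python3 - <<'E'
from h import *
g=PC-91*yk;go(g[0],g[1],115.5,98.54)
E
```

```text
t 25.9167 p [663.2 -74.1 117.4] F [-1.1  0.3 -0.1] w 37.9
[[-0.15, 0.989, -0.0], [0.989, 0.15, 0.0], [0.0, -0.0, -1.0]] q [-18.4, 34.4, 33.3, 81.0, -19.2, 70.3, 25.4]
yaw 98.6 tilt [-0.  0.] shift cm [ 3.35 -0.18  0.19] wz 0.1
after turn: shift cm [ 3.35 -0.19  0.19]
```

Emit:
drive_tool:
  rows:
    - [[1, -0.1, 0.1], [0, 0, 0], -1]
    - [[1, 0, 0.1], [0, 0, 0], -1]
    - [[1, 0, 0], [0, 0, 0], -1]
    - [[0.3, 0, 0], [0, 0, 0], -1]
    - [[0, 0, 0], [0, 0, 0], -1]
    - [[0, 0, 0], [0, 0, 0], -1]

```text
time_s: 26.42
tool_pos: [657.4, -41.9, 115.5]
ee_rot: [[-0.149, 0.989, 0.0], [0.989, 0.149, -0.0], [-0.0, 0.0, -1.0]]
contact_force: [-0.5, -0.1, -0.8]
width: 37.8
```

Emit:
drive_tool:
  rows:
    - [[0, 0, 0.1], [0, 0, 0], -1]
    - [[0, 0, 0], [0, 0, 0], -1]
    - [[0, 0, 0], [0, 0, 0], -1]

```text
time_s: 26.67
tool_pos: [657.3, -42.9, 114.3]
ee_rot: [[-0.147, 0.989, -0.0], [0.989, 0.147, -0.0], [-0.0, -0.0, -1.0]]
contact_force: [-0.4, -0.6, -1.9]
width: 37.6
```

Emit:
drive_tool:
  rows:
    - [[0, 0, 0.05], [0, 0, 0], -1]
    - [[0, 0, 0.05], [0, 0, 0], -1]
    - [[0, 0, 0], [0, 0, 0], -1]
    - [[0, 0, 0], [0, 0, 0], -1]

```text
time_s: 27.0
tool_pos: [657.3, -42.4, 113.3]
ee_rot: [[-0.148, 0.989, -0.0], [0.989, 0.148, -0.0], [-0.0, -0.0, -1.0]]
contact_force: [-0.3, -0.3, -0.9]
width: 37.7
```

Emit:
drive_tool:
  rows:
    - [[0, 0, 0.04], [0, 0, 0], -1]
    - [[0, 0, 0], [0, 0, 0], -1]
    - [[0, 0, 0], [0, 0, 0], -1]

```text
time_s: 27.25
tool_pos: [657.4, -42.3, 113.1]
ee_rot: [[-0.148, 0.989, 0.0], [0.989, 0.148, -0.0], [-0.0, 0.0, -1.0]]
contact_force: [0.0, -0.6, -0.7]
width: 38.1
```

Emit:
drive_tool:
  rows:
    - [[0, 0, 0.04], [0, 0, 0], -1]
    - [[0, 0, 0], [0, 0, 0], -1]
    - [[0, 0, 0], [0, 0, 0], -1]

```text
time_s: 27.5
tool_pos: [657.4, -42.4, 112.7]
ee_rot: [[-0.148, 0.989, 0.0], [0.989, 0.148, -0.0], [-0.0, 0.0, -1.0]]
contact_force: [-0.6, -1.2, 1.0]
width: 37.8
```

Emit:
drive_tool:
  rows:
    - [[0, 0, 0.03], [0, 0, 0], -1]
    - [[0, 0, 0], [0, 0, 0], -1]
    - [[0, 0, 0], [0, 0, 0], -1]

```text
time_s: 27.75
tool_pos: [657.4, -42.5, 112.4]
ee_rot: [[-0.148, 0.989, 0.0], [0.989, 0.148, -0.0], [-0.0, 0.0, -1.0]]
contact_force: [0.6, -1.1, 0.8]
width: 38.2
```

Light contact with the strip at z ≈ 112.5. Now sliding in.

Emit:
drive_tool:
  rows:
    - [[0.5, 0, -0.03], [0, 0, 0], -1]
    - [[0.5, 0, 0], [0, 0, 0], -1]
    - [[0.5, 0, 0], [0, 0, 0], -1]
    - [[0.5, 0, 0], [0, 0, 0], -1]
    - [[0, 0, 0], [0, 0, 0], -1]
    - [[0, 0, 0], [0, 0, 0], -1]

```text
time_s: 28.25
tool_pos: [654.4, -20.9, 112.5]
ee_rot: [[-0.15, 0.989, -0.0], [0.989, 0.15, 0.001], [0.001, 0.0, -1.0]]
contact_force: [-0.5, 0.5, 0.8]
width: 37.7
```

Emit:
drive_tool:
  rows:
    - [[0.2, 0, 0], [0, 0, 0], -1]
    - [[0.2, 0, 0], [0, 0, 0], -1]
    - [[0, 0, 0], [0, 0, 0], -1]
    - [[0, 0, 0], [0, 0, 0], -1]

```text
time_s: 28.58
tool_pos: [653.8, -18.7, 112.7]
ee_rot: [[-0.148, 0.989, 0.0], [0.989, 0.148, -0.0], [-0.0, 0.0, -1.0]]
contact_force: [0.4, -1.2, 3.2]
width: 38.0
```

```bash
python3 - <<'E'
from h import *
g=PC-62*yk+1.2*k;go(g[0],g[1],112.5,98.54)
c=cap('scene');above(c,100,111,-55,-9);
E
```

```text
t 28.5833 p [653.8 -18.7 112.7] F [ 0.4 -1.2  3.2] w 38.0
[[-0.148, 0.989, 0.0], [0.989, 0.148, -0.0], [-0.0, 0.0, -1.0]] q [-23.7, 32.9, 33.0, 83.7, -18.5, 68.9, 20.4]
yaw 98.5 tilt [ 0. -0.] shift cm [0.63 0.04 0.02] wz -0.0
after turn: shift cm [0.63 0.04 0.02]
74 a [17.5 21.6] b [-51.7 -10.6] z 105.8
shelf z 131.9
```

Emit:
drive_tool:
  rows:
    - [[0.15, 0, -0.02], [0, 0, 0], -1]
    - [[0.15, 0, 0], [0, 0, 0], -1]
    - [[0, 0, 0], [0, 0, 0], -1]
    - [[0, 0, 0], [0, 0, 0], -1]

```text
time_s: 28.97
tool_pos: [653.3, -15.4, 112.8]
ee_rot: [[-0.149, 0.989, -0.0], [0.989, 0.149, 0.0], [0.0, -0.0, -1.0]]
contact_force: [0.7, -0.7, 2.7]
width: 38.0
```

Emit:
drive_tool:
  rows:
    - [[0.15, 0, 0], [0, 0, 0], -1]
    - [[0, 0, 0], [0, 0, 0], -1]
    - [[0, 0, 0], [0, 0, 0], -1]

```text
time_s: 29.22
tool_pos: [653.1, -13.9, 112.8]
ee_rot: [[-0.149, 0.989, -0.0], [0.989, 0.149, 0.0], [0.0, -0.0, -1.0]]
contact_force: [-0.1, -0.7, 2.2]
width: 37.8
```

Emit:
drive_tool:
  rows:
    - [[0.1, 0, 0], [0, 0, 0], -1]
    - [[0, 0, 0], [0, 0, 0], -1]
    - [[0, 0, 0], [0, 0, 0], -1]

```text
time_s: 29.47
tool_pos: [653.0, -13.1, 112.8]
ee_rot: [[-0.148, 0.989, -0.0], [0.989, 0.148, -0.0], [-0.0, -0.0, -1.0]]
contact_force: [0.7, -2.1, 2.3]
width: 37.8
```

Emit:
drive_tool:
  rows:
    - [[0.1, 0, 0], [0, 0, 0], -1]
    - [[0, 0, 0], [0, 0, 0], -1]
    - [[0, 0, 0], [0, 0, 0], -1]

```text
time_s: 29.72
tool_pos: [652.8, -12.4, 112.9]
ee_rot: [[-0.148, 0.989, 0.0], [0.989, 0.148, -0.0], [-0.0, 0.0, -1.0]]
contact_force: [0.2, -3.0, 2.3]
width: 37.8
```

Emit:
drive_tool:
  rows:
    - [[0.05, 0, 0], [0, 0, 0], -1]
    - [[0, 0, 0], [0, 0, 0], -1]
    - [[0, 0, 0], [0, 0, 0], -1]

```text
time_s: 29.97
tool_pos: [652.8, -12.2, 112.9]
ee_rot: [[-0.148, 0.989, 0.0], [0.989, 0.148, -0.001], [-0.001, 0.0, -1.0]]
contact_force: [1.2, -5.6, 3.9]
width: 38.0
```

Emit:
drive_tool:
  rows:
    - [[0.05, 0, 0], [0, 0, 0], -1]
    - [[0, 0, 0], [0, 0, 0], -1]
    - [[0, 0, 0], [0, 0, 0], -1]

```text
time_s: 30.22
tool_pos: [652.7, -11.9, 112.9]
ee_rot: [[-0.148, 0.989, 0.0], [0.989, 0.148, -0.001], [-0.001, 0.0, -1.0]]
contact_force: [0.8, -5.6, 3.2]
width: 37.8
```

Emit:
drive_tool:
  rows:
    - [[0.05, 0, 0], [0, 0, 0], -1]
    - [[0, 0, 0], [0, 0, 0], -1]
    - [[0, 0, 0], [0, 0, 0], -1]

```text
time_s: 30.47
tool_pos: [652.7, -11.7, 113.0]
ee_rot: [[-0.147, 0.989, 0.0], [0.989, 0.147, -0.001], [-0.001, 0.0, -1.0]]
contact_force: [0.3, -5.8, 4.1]
width: 38.1
```

```bash
python3 - <<'E'
from h import *
st()
s=ctrl.read_state();print('a,b',(np.array(s['tool_pos'][:2])-PC)@k,(np.array(s['tool_pos'][:2])-PC)@yk)
c=cap('scene');c0=np.load('scene0.npy',allow_pickle=True).item()
for q in(c0,c): above(q,100,114,-60,-9)
# image difference on shelf/ware region
d=np.abs(c['frame'][180:300,355:520].astype(int)-c0['frame'][180:300,355:520]).max(2);print('diff px>40',(d>40).sum())
save(c,'c8.png',(290,170,530,330),3.3)
E
```

```text
t 30.4667 p [652.7 -11.7 113. ] F [ 0.3 -5.8  4.1] w 38.1
[[-0.147, 0.989, 0.0], [0.989, 0.147, -0.001], [-0.001, 0.0, -1.0]] q [-24.4, 32.7, 33.0, 83.9, -18.3, 68.8, 19.6]
a,b 0.7332869486162243 -61.23307796859612
shelf z 132.0
102 a [17.1 21.5] b [-53.7 -10.4] z 107.8
shelf z 131.9
diff px>40 391
```

View pics/c8.png

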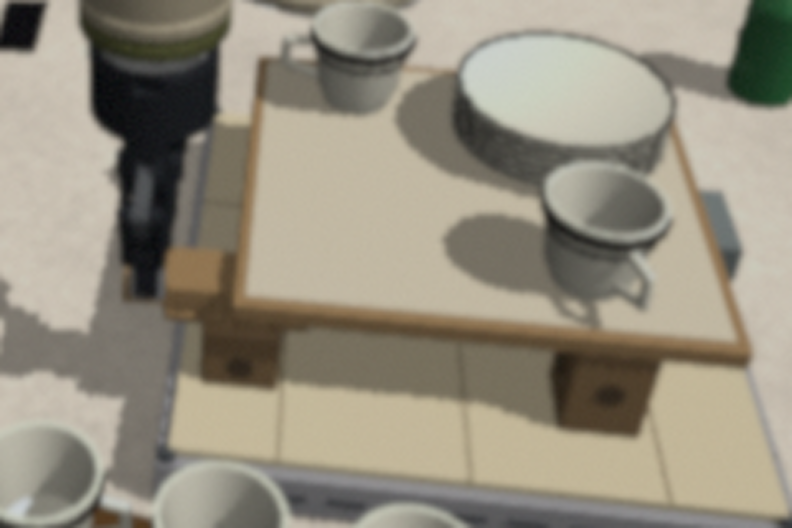

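Emit:
drive_tool:
  rows:
    - [[0, 0, 0], [0, 0, 0], -1]
    - [[0, 0, 0], [0, 0, 0], -1]
    - [[0, 0, 0], [0, 0, 0], -1]
    - [[0, 0, 0], [0, 0, 0], -1]
    - [[0, 0, 0], [0, 0, 0], -1]
    - [[0, 0, 0], [0, 0, 0], -1]

```text
time_s: 31.02
tool_pos: [652.7, -11.7, 113.0]
ee_rot: [[-0.147, 0.989, 0.0], [0.989, 0.147, -0.001], [-0.001, 0.0, -1.0]]
contact_force: [1.6, -5.6, 4.0]
width: 38.3
```

Emit:
drive_tool:
  rows:
    - [[0.03, 0, 0], [0, 0, 0], -1]
    - [[0, 0, 0], [0, 0, 0], -1]
    - [[0, 0, 0], [0, 0, 0], -1]
    - [[0, 0, 0], [0, 0, 0], -1]

```text
time_s: 31.35
tool_pos: [652.7, -11.7, 113.0]
ee_rot: [[-0.147, 0.989, 0.001], [0.989, 0.147, -0.001], [-0.002, 0.0, -1.0]]
contact_force: [1.5, -6.5, 4.0]
width: 38.1
```

The wedge is tight: the force rises without any advance, and it stays stable. I'll do a final shelf and ware check, then hand in.

```bash
python3 - <<'E'
from h import *
c=cap('scene');c0=np.load('scene0.npy',allow_pickle=True).item()
for n,(u0,v0,u1,v1) in dict(shelfright=(470,180,525,285),cupa=(375,165,420,205),saucers=(425,175,500,230),frontedge=(400,255,520,285)).items():
    A=[cv2.cvtColor(x['frame'][v0:v1,u0:u1],cv2.COLOR_RGB2GRAY).astype(np.float32) for x in(c0,c)]
    print(n,np.round(cv2.phaseCorrelate(*A)[0],2))
above(c,100,114,-60,-9);st();print(ctrl.hand_in())
E
```

```text
shelfright [-0.01  0.04]
cupa [ 0.59 -0.13]
saucers [0.61 0.1 ]
frontedge [0.03 0.06]
101 a [17.5 21.8] b [-53.7 -10.3] z 107.7
shelf z 131.9
t 31.4 p [652.7 -11.7 113. ] F [ 1.3 -6.9  4. ] w 37.3
[[-0.147, 0.989, 0.0], [0.989, 0.147, -0.002], [-0.002, 0.0, -1.0]] q [-24.4, 32.7, 33.0, 83.9, -18.3, 68.7, 19.6]
the job is handed in; nothing more can be done
None
```

The gap is closed. I stacked two strips on the short prop and pushed the tapered shim in above them, thin end first. I handed in at 31.4 s with the shim still gripped and pushed home.

**Gap:** the prop top measured about 92 mm, which gives a gap of about 26 mm. With the strip tops at about 106 mm, about 12 mm was left for the shim.

**Shim:** its tip is about 50 mm in past the shelf edge, close to the 50 mm expected from its taper. It is tight: the last 0.3 mm of push produced no advance, and the push force rose from about 5.6 to 6.9 N.

**Shelf:** its surface near the free corner reads 131.9 mm, against 132.0 mm before. Its front edge and right side shifted by less than 0.1 pixel in the scene image.

**Unresolved check:** the image patches around one cup and the saucers shifted by about 0.6 pixel (roughly 1 to 2 mm). The shelf edges did not move, and I never touched the ware. I think this comes from the arm and its shadow changing in those patches, but I did not confirm it.

**Gripper width:** it read about 37.5 mm on parts that are 40 mm wide, with every part, so I took it as a reading offset.

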